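Nudge two culture dishes into the wells of an imager's dish holder

ROBOT

A 6-joint arm with a two-finger parallel gripper is mounted at the origin on a cart in front of the work surface, level with it; the furniture and walls round the work are solid. World frame = base frame: x ahead of the robot, y to its left, z up, the work surface at z = 0. Lengths are in m, angles in rad, forces in N, time in s.
With the tool pointing down it reaches from about 0.35 to 0.975 m from the base axis. Payload 4.9 kg.
Tool frame: the origin (TCP) lies on the mounting face of the last link; the fingertips stand 173 mm ahead of it and the grasp point (between the pads) lies 155 mm ahead of it; z points along the fingers, y is the direction in which the jaws open and shut (so a half turn about z gives the same grasp; the last joint's range is limited). The gripper opens to 85 mm and grips with 20 to 120 N. Pads are 22 mm wide; open, the fingers measure 114 mm over their backs; the gripper's body (76 mm by 85 mm) begins 54 mm behind the grasp point. The pads swing forward as they close: fully open they stand 13 mm farther back than shut.
Start: joints at [0.984, 0.053, 1.613, -0, 1.476, -0.119], TCP at [0.282, 0.558, 0.405] pointing down, gripper open.
Joint ranges: [-3.01, 3.01], [-1.01, 2.22], [0.06, 2.58], [-1.02, 4.17], [0.09, 2.62], [-3.14, 3.14]. Speed limits (rad/s): [2.57, 2.57, 3.14, 3.14, 3.14, 3.14].

INTERFACE

Orientations are given as a unit quaternion [w, x, y, z].
In Python, from plant import manip gives the robot as it stands.
- The arm moves only by the tool play_rows, never from a script. Its argument "increments" is a list of rows, each an object with "offset": the shift along the tool's x, y, z in mm, a list of three; "twist": the turn about the tool's z in rad; "grip": the opening, from 0 (shut) to 1 (fully open). In form: [{"offset": [dx, dy, dz], "twist": twist, "grip": grip}, ...]. A call has 1 to 5 rows; each row is the pose to reach, as a shift and turn from the pose commanded when the call began, along the tool's axes at that moment; what a row does not reach only later rows make up. A row lasts 1/12 s, in which the tool goes at most 41.7 mm and 7.16 degrees, less where a joint would pass 70% of its speed; a pose out of reach is approached as far as the arm can. A call with a gripper value outside its range is refused whole. The fingers move at their own pace and stop on an object; the grip force is fixed at half the most. Time passes only in rows, so rows that repeat a pose let the fingers close. It gives the time, the measured TCP pose, the force and the opening at its end, in the units of the state.
- manip.state(): the state, without advancing time (a new reading comes with each control period).
- manip.grab_frame(name): name is "scene" or "top" or "wrist"; returns the picture (400x640x3 uint8, blue, green, red); there is no depth.
- manip.get_calibration(name): a dict with "fx", "fy", "cx", "cy" (pixels), "T" (4x4, takes a point from camera to world coordinates). Camera axes: x right, y down, z forward; pixel columns grow to the right and rows downward; lengths in m; the calibration is good to about 2 mm. A picture is of the moment at which its call begins: read the wrist's pose just before it. get_calibration takes no time and is no camera call; for the wrist camera it gives the pose at the moment of the call.
- manip.job_done(): hands the job in, once; it reports no verdict.
Trained networks look in the newest picture that a camera, given by its name, has taken for a name from the list of things; names that differ only in an ending like _2 or _b are one class to them, and where a whole thing is asked for, a point or a joint stands for the part that bears it (a point fixed in the world has none). Each returns a list of dicts, best first, with "p" (0 to 1); they miss things now and then, are a little off and sometimes report something else, mostly with a low value. They report only what shows in the picture. A call takes as long as a camera call. They do not tell look-alikes from the thing itself.
- manip.boxes_of(query, camera): "xyz" ([x, y, z] in m, in the coordinates of the camera as it stood for that picture, good to about 4 mm: the middle of the surface that is visible of it).
- manip.tip_of(query, camera): "xyz" ([x, y, z] in m, in the coordinates of the camera as it stood for that picture, good to about 4 mm: a listed point, or the origin of a listed thing).
The state is a dict: "time": time; "joint_pos": joint angles; "joint_vel": joint speeds; "joint_efforts": joint torques, N m; "tool_pos": TCP position; "tool_rot": TCP orientation; "contact_force": force on the tool from outside, world axes, zero at the start; "ft_torque": the same for the moment, N m; "gripper_width": opening from 0.0 (shut) to 1.0 (fully open).
Only numpy, scipy, OpenCV 4.12 (cv2) and the standard library are available. Lean on these libraries where they do the work, as an engineer would, in place of code of your own. Each camera call takes 0.05 s, during which the arm holds its last target. There are 200 camera calls.

TASK

Load the dish holder for imaging: with your fingertips, push the two culture dishes across its deck, without picking them up, until each has dropped into a round well of its own and lies flat on the well's floor. Neither dish may be lifted off the deck, stood on edge or pushed off the holder, and the cup, the dropper bottle and the small box beside the holder stay as they are. Finish with the hand clear.

Things in the scene. Friction and masses are not known exactly. Their poses are not given: they have to be found in the camera images.
- holder: dish holder fixed to the bench: bare aluminium plate, x -150 to +110 mm, y -140 to +140 mm of its frame, origin at bench level, deck 16 mm up; x points away from the robot within 0.3 rad. Two round wells in its far half (centres x 50, y 65 and -65 mm); the near half is a smooth apron. Grey rails 8 mm wide, 5 mm above the deck, edge both sides and the far end; the near edge is open
- well_left (a point): centre of the floor of the well on the robot's left (holder y = +65 mm): round recess 93 mm in diameter, 7 mm deep, floor 9 mm above the bench, with a 1 mm chamfer round its mouth and a thin dark pad on its floor. Axes as the holder's
- well_right (a point): centre of the floor of the well on the right (holder y = -65 mm), same size
- dish_left: lidded petri dish lying flat on the apron, in front of the left well (100 to 150 mm nearer the robot): clear, round, 88 mm across, 15 mm high, about 30 g; its lowest 4 mm are 82 mm across. Origin: centre of the underside, z up. It slides freely; pushed over a well it dips its leading edge, then drops; seated, its top stands 8 mm above the deck
- dish_right: same kind of dish, on the apron in front of the right well; either dish may go into either well, one in each
- cup: specimen cup with a screw cap, 56 mm in diameter, 60 mm high, loose on the bench left of the holder; origin at the centre of its underside; leave alone
- dropper: small dropper bottle, 33 mm in diameter, 96 mm high, loose on the bench right of the holder; origin at the centre of its underside; leave alone
- coverslips: flat plastic cover slip box 52 x 52 x 16 mm, loose on the bench right of the holder, nearer the robot than the dropper bottle; origin at the centre of its underside; leave alone
There are look-alikes about, which are no part of the job. What is shaped like the dish_left but purple is not meant.

How it is judged:
At the end, for the whole second after the job is handed in: One dish lies in each well: its centre within 7 mm of the well's centre, its underside within 2 mm of the well's floor, level within 0.035 rad, and at rest ((((horizontal distance between dish_left and well_left below 0.007 m and z of dish_left in the frame of well_left below 0.002 m and angle between dish_left's own z axis and vertical below 0.035 rad and linear speed of dish_left below 0.01 m/s) and (horizontal distance between dish_right and well_right below 0.007 m and z of dish_right in the frame of well_right below 0.002 m and angle between dish_right's own z axis and vertical below 0.035 rad and linear speed of dish_right below 0.01 m/s)) or ((horizontal distance between dish_left and well_right below 0.007 m and z of dish_left in the frame of well_right below 0.002 m and angle between dish_left's own z axis and vertical below 0.035 rad and linear speed of dish_left below 0.01 m/s) and (horizontal distance between dish_right and well_left below 0.007 m and z of dish_right in the frame of well_left below 0.002 m and angle between dish_right's own z axis and vertical below 0.035 rad and linear speed of dish_right below 0.01 m/s)))); the robot touches nothing.
It fails at once if a dish is lifted: its underside rises more than 7 mm above the deck it slides on (z of any of dish_left, dish_right in the frame of holder above 0.023 m).
It fails at once if a dish is tipped up by more than 0.4 rad or falls off the holder (angle between any of dish_left, dish_right's own z axis and vertical above 0.4 rad or z of any of dish_left, dish_right in the frame of holder below 0.004 m).
It fails at once if the specimen cup is moved by more than 15 mm or tipped (distance of cup from where it was at the start of the episode above 0.015 m or angle between cup's own z axis and vertical above 0.3 rad).
It fails at once if the dropper bottle is moved by more than 15 mm or tipped (distance of dropper from where it was at the start of the episode above 0.015 m or angle between dropper's own z axis and vertical above 0.3 rad).
It fails at once if the cover slip box is moved by more than 15 mm or tipped (distance of coverslips from where it was at the start of the episode above 0.015 m or angle between coverslips's own z axis and vertical above 0.3 rad).
It also fails if it takes over 69 s, if anything falls off the work surface, if the arm or the gripper's body presses on something with over 40 N, if the wrist force passes 120 N, or if a joint passes its speed limit or range.

## Working session

There is one attempt and no reset: what is moved stays moved. The work goes in short steps, Python scripts to look and compute and a tool call to move; the robot and the scene stay as the last step left them, time stands still between calls to the robot, and variables do not carry over. Pictures are saved under pics/ and viewed, about 8 in all and at most 12, crops included, and the job is handed in when it is done.

Besides the shell and the picture viewer there is one more tool, called after "Request:" as name(argument=value, ...), one argument or row to a line, values as JSON. play_rows: Moves the arm, as the interface text tells. Its arguments: {"type":"object","properties":{"increments":{"type":"array"}},"required":["increments"]}

```bash
mkdir -p pics; ls
cat > h.py <<'E'
import numpy as np, cv2
from plant import manip
def look(cam, names, save=None):
    im=manip.grab_frame(cam); c=manip.get_calibration(cam); T=np.array(c["T"])
    if save: cv2.imwrite("pics/"+save,im)
    for f,n in names:
        for d in getattr(manip,f)(n,cam)[:4]:
            p=np.array(d["xyz"]); w=T[:3,:3]@p+T[:3,3]
            print(cam,f,n,round(d["p"],2),(w*1000).round(1),"px",round(c["fx"]*p[0]/p[2]+c["cx"]),round(c["fy"]*p[1]/p[2]+c["cy"]))
    return im,c
E
python3 - <<'E'
from h import *
s=manip.state();print(s)
for cam in("top","scene"):
    look(cam,[("tip_of",n) for n in("dish_left","well_left","well_right","holder","cup","dropper","coverslips")],cam+"1.png")
print(manip.state()["time"])
E
```

```text
pics
{'time': 0.0, 'joint_pos': array([ 9.83995363e-01,  5.33648962e-02,  1.61431351e+00,  1.07146312e-05,
        1.47601895e+00, -1.18977483e-01]), 'joint_vel': array([-0.00090349, -0.0002999 , -0.00298822, -0.00025378, -0.00061469,
        0.00132305]), 'joint_efforts': array([-5.65996088e-04, -3.93687129e+01, -3.70170379e+01, -1.24251210e-04,
        7.03686746e-03, -3.35968565e-06]), 'tool_pos': array([0.28167354, 0.55762197, 0.40344601]), 'tool_rot': array([-3.68707984e-04,  2.31784870e-01,  9.72766502e-01, -9.85661100e-04]), 'contact_force': array([-0.43636044, -0.24247395, -0.06671761]), 'ft_torque': array([-0.02353481,  0.0040675 , -0.06403939]), 'gripper_width': 0.9973048193699716}
top tip_of dish_left 0.72 [542.2 126.7  -1. ] px 222 212
top tip_of dish_left 0.65 [ 501.4 -118.7   16.3] px 330 229
top tip_of well_left 0.79 [ 634.6 -117.    10.3] px 329 170
top tip_of well_right 0.77 [ 647.  -249.3    7.7] px 387 165
top tip_of well_right 0.62 [ 527.8 -254.8   20.6] px 391 216
top tip_of holder 0.61 [ 588.4 -184.4   -2.9] px 358 191
top tip_of cup 0.9 [ 5.106e+02  2.420e+01 -1.000e-01] px 267 225
top tip_of dropper 0.79 [ 6.336e+02 -3.749e+02 -5.000e-01] px 441 171
top tip_of coverslips 0.84 [ 543.3 -398.3   -7.2] px 452 211
scene tip_of dish_left 0.93 [ 507.  -124.8   14.5] px 283 232
scene tip_of dish_left 0.9 [546.5 134.3   0.9] px 234 165
scene tip_of well_left 0.92 [ 634.5 -115.7    7.3] px 326 204
scene tip_of well_right 0.83 [ 649.9 -246.3   10.5] px 371 235
scene tip_of holder 0.86 [ 592.3 -191.    -2.3] px 333 236
scene tip_of cup 0.77 [5.103e+02 2.160e+01 2.000e-01] px 247 197
scene tip_of cup 0.38 [ 649.6 -247.3   10.1] px 371 235
scene tip_of dropper 0.92 [ 642.3 -375.9    1.7] px 413 279
scene tip_of coverslips 0.72 [ 5.465e+02 -3.993e+02  4.000e-01] px 387 316
0.8
```

Run:
```python
import cv2
a=cv2.imread("pics/top1.png")[120:280,190:500]; b=cv2.imread("pics/scene1.png")[130:350,200:460]
a=cv2.resize(a,None,fx=2.55,fy=2.55,interpolation=3)
cv2.imwrite("pics/a.png",a); cv2.imwrite("pics/b.png",cv2.resize(b,None,fx=2.6,fy=2.6,interpolation=3))
```

```text
(no output)
```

View pics/a.png

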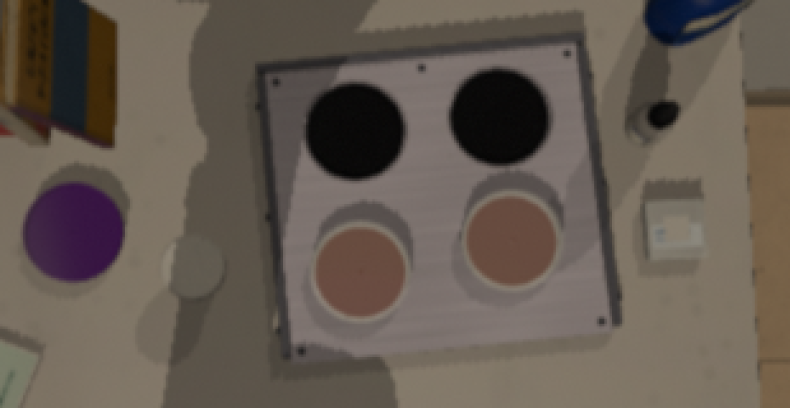

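View pics/b.png

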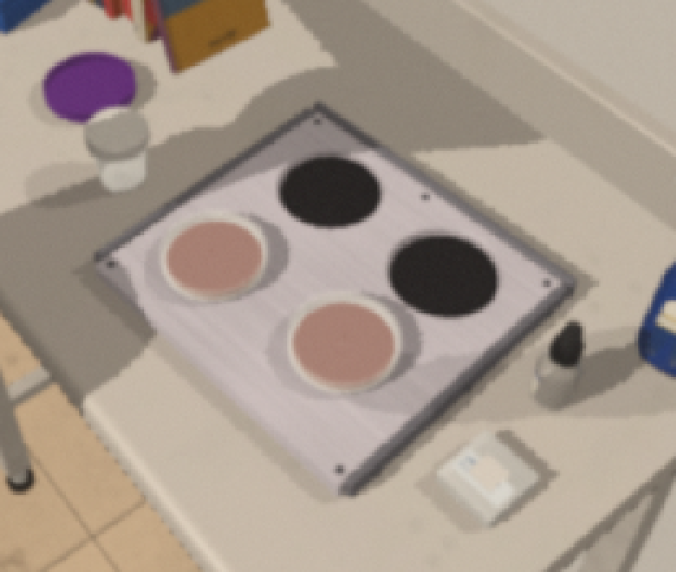

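Top picture: the purple lid at full-frame px (219,211) is a look-alike off the holder. The reddish dishes at (331,227) and (390,214) on the apron are the ones meant, with dark wells at (329,171) and (386,166). The cup is at (266,224), the dropper at (445,166) and the box at (454,210). Next I measure the circles by segmentation.

```bash
cat >> h.py <<'E'
def ray(c,u,v,z):
    T=np.array(c["T"]); d=T[:3,:3]@np.array([(u-c["cx"])/c["fx"],(v-c["cy"])/c["fy"],1]); o=T[:3,3]
    return (o+d*(z-o[2])/d[2])*1000
def blobs(im,c,amin=300,amax=20000,zw=.012,zd=.030):
    h=cv2.cvtColor(im,cv2.COLOR_BGR2HSV).astype(int); hue,s,v=h[...,0],h[...,1],h[...,2]
    for nm,m,z in(("well",v<40,zw),("dish",((hue<12)|(hue>172))&(s>75)&(v>60),zd)):
        n,l,st,ce=cv2.connectedComponentsWithStats(m.astype(np.uint8))
        for i in range(1,n):
            if amin<st[i,4]<amax and .7<st[i,2]/st[i,3]<1.4:
                print(nm,"px",ce[i].round(1),"bbox",st[i],ray(c,*ce[i],z).round(1))
def go(x,y,z,ydir):
    "offset (mm) and twist from the current pose to put TCP at x,y,z with jaw axis at ydir (rad)"
    from scipy.spatial.transform import Rotation as R
    s=manip.state(); q=s["tool_rot"]; M=R.from_quat([q[1],q[2],q[3],q[0]]).as_matrix()
    off=M.T@(np.array([x,y,z])-s["tool_pos"]*1000)
    print("t",s["time"],"tcp",(s["tool_pos"]*1000).round(1),"off",off.round(1),"twist",round(-(ydir-np.arctan2(M[1,1],M[0,1])),3),"F",s["contact_force"].round(1),"g",round(s["gripper_width"],2))
E
python3 - <<'E'
from h import *
c=manip.get_calibration("top");im=cv2.imread("pics/top1.png"); blobs(im,c)
c=manip.get_calibration("scene");im=cv2.imread("pics/scene1.png"); blobs(im,c)
go(470,-130,330,1.67)
E
```

```text
well px [385.4 165.6] bbox [ 367  148   38   36 1093] [ 645.1 -246.2   12. ]
well px [328.6 171.1] bbox [ 310  153   38   37 1105] [ 632.8 -116.8   12. ]
dish px [390.  214.1] bbox [373 197  35  35 932] [ 531.9 -251.4   30. ]
dish px [330.8 226.3] bbox [314 210  35  34 936] [ 505.4 -120.8   30. ]
dish px [281.9 228.2] bbox [265 216  34  25 657] [ 505.3 -125.9   30. ]
dish px [331.8 261.6] bbox [314 248  37  28 807] [ 531.7 -256.8   30. ]
dish px [ 44.  341.2] bbox [   0  280   82  109 3203] [ 34.1 -70.5  30. ]
t 0.8 tcp [281.8 557.8 404.8] off [-478.1 -529.1   74.7] twist -0.567 F [-0.8  1.   0.6] g 1.0
```

Request:
play_rows(
  increments=[
    {"offset":[-26,-30,0],"twist":-0.115,"grip":0.7},
    {"offset":[-52,-60,0],"twist":-0.23,"grip":0.7},
    {"offset":[-78,-90,0],"twist":-0.345,"grip":0.7},
    {"offset":[-104,-120,0],"twist":-0.46,"grip":0.7},
    {"offset":[-130,-148,0],"twist":-0.567,"grip":0.7},
  ],
)

```text
time: 1.22
tool_pos: [0.331, 0.3654, 0.4047]
tool_rot: [0.0, -0.053, 0.999, -0.0]
contact_force: [0.2, 0.1, -0.4]
gripper_width: 0.698
```

```bash
python3 -c "
from h import *
go(440,-128,330,1.666)"
```

```text
t 1.2167 tcp [331.  365.4 404.7] off [ -56.4 -502.2   74.7] twist 0.01 F [ 0.2  0.1 -0.4] g 0.7
```

Request:
play_rows(
  increments=[
    {"offset":[-4,-40,5],"twist":0,"grip":0.7},
    {"offset":[-8,-80,10],"twist":0,"grip":0.7},
    {"offset":[-12,-120,15],"twist":0,"grip":0.7},
    {"offset":[-16,-160,20],"twist":0,"grip":0.7},
    {"offset":[-20,-200,25],"twist":0,"grip":0.7},
  ],
)

```text
time: 1.63
tool_pos: [0.3705, 0.1684, 0.3798]
tool_rot: [0.001, -0.05, 0.999, 0.0]
contact_force: [1.7, 0.4, -0.2]
gripper_width: 0.699
```

Request:
play_rows(
  increments=[
    {"offset":[-4,-40,5],"twist":0,"grip":0.7},
    {"offset":[-8,-80,10],"twist":0,"grip":0.7},
    {"offset":[-12,-120,15],"twist":0,"grip":0.7},
    {"offset":[-16,-160,20],"twist":0,"grip":0.7},
    {"offset":[-20,-200,25],"twist":0,"grip":0.7},
  ],
)

```text
time: 2.05
tool_pos: [0.4103, -0.0289, 0.355]
tool_rot: [0.001, -0.049, 0.999, -0.0]
contact_force: [0.1, 1.0, 0.7]
gripper_width: 0.699
```

Request:
play_rows(
  increments=[
    {"offset":[-5,-35,8],"twist":0,"grip":0.7},
    {"offset":[-10,-70,16],"twist":0,"grip":0.7},
    {"offset":[-16,-102,25],"twist":0,"grip":0.7},
    {"offset":[-16,-102,25],"twist":0,"grip":0.7},
  ],
)

```text
time: 2.38
tool_pos: [0.4368, -0.1309, 0.3283]
tool_rot: [-0.001, -0.047, 0.999, -0.0]
contact_force: [-0.5, 0.7, -0.6]
gripper_width: 0.697
```

```bash
python3 -c "
from h import *
go(440,-128,330,1.666)
im,c=look('wrist',[('tip_of','dish_left'),('tip_of','well_left')],'w1.png'); blobs(im,c,1000,100000)"
```

```text
t 2.3833 tcp [ 436.8 -130.9  328.3] off [-3.5  2.6 -1.7] twist -0.001 F [-0.5  0.7 -0.6] g 0.7
wrist tip_of dish_left 0.87 [ 506.6 -115.9   15.7] px 323 254
wrist tip_of dish_left 0.61 [542.1 135.7   0.9] px 527 293
wrist tip_of dish_left 0.37 [ 543.3 -398.8   -3.4] px 80 255
wrist tip_of well_left 0.69 [ 634.9 -114.7   10.8] px 314 347
wrist tip_of well_left 0.37 [505.7  24.4   4.7] px 445 260
well px [355.6  49. ] bbox [ 313    0  100   74 2535] [ 300.1 -106.6   12. ]
well px [581.9  51.6] bbox [ 458    0  182  131 9654] [282.5 100.8  12. ]
dish px [320.8 256.1] bbox [ 285  224   72   65 3067] [ 501.6 -119.2   30. ]
dish px [190.8 261.9] bbox [ 162  238   65   53 1853] [ 521.1 -254.5   30. ]
```

View pics/w1.png

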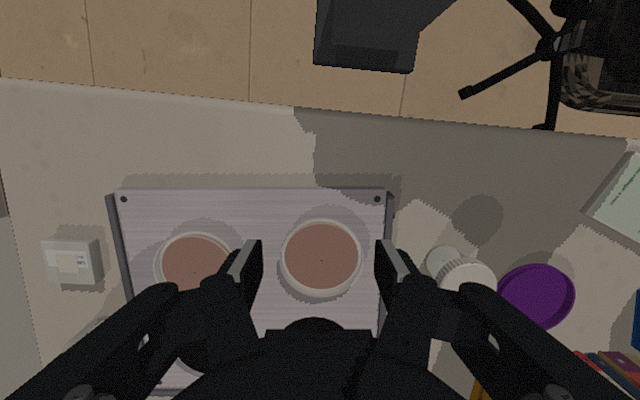

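Wrist view: the left dish (reddish) is at px (321,258) between the two open fingers, the right dish at (191,262), and purple at (537,297) is to be ignored. Now going down behind the left dish.

```bash
python3 -c "
from h import *
go(449,-122,200,1.598)"
```

```text
t 2.5333 tcp [ 436.5 -127.   329.6] off [-13.    3.7 129.6] twist 0.071 F [-0.2 -0.2 -0.1] g 0.7
```

Request:
play_rows(
  increments=[
    {"offset":[-6,2,35],"twist":0.035,"grip":0.7},
    {"offset":[-12,4,70],"twist":0.07,"grip":0.7},
    {"offset":[-12,4,105],"twist":0.07,"grip":0.7},
    {"offset":[-12,4,128],"twist":0.07,"grip":0.7},
    {"offset":[-12,4,128],"twist":0.07,"grip":0.7},
  ],
)

```text
time: 2.95
tool_pos: [0.4456, -0.1192, 0.1967]
tool_rot: [-0.005, -0.016, 1.0, 0.002]
contact_force: [0.3, 0.0, -0.9]
gripper_width: 0.701
```

```bash
python3 -c "
from h import *
go(449,-122,185,1.598)
im,c=look('wrist',[('tip_of','dish_left')],'w2.png'); blobs(im,c,1000,100000)
go(449,-122,185,1.598)
"
```

```text
t 2.95 tcp [ 445.6 -119.2  196.7] off [-3.5 -3.  11.7] twist 0.004 F [ 0.3  0.  -0.9] g 0.7
wrist tip_of dish_left 0.65 [ 511.4 -122.2   20.2] px 310 341
well px [611.8  58.4] bbox [ 592   29   48   55 1009] [341.   27.6  12. ]
t 3.05 tcp [ 448.1 -120.7  202. ] off [-0.9 -1.4 17. ] twist 0.004 F [-0.1  0.5  0.2] g 0.7
```

View pics/w2.png

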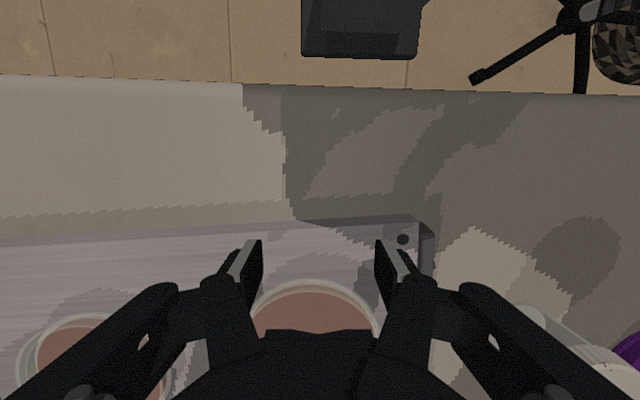

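Wrist view: the fingertips stand at px (250,255) and (388,258), either side of the dish's near edge (315,285), over clear apron. I descend gently to find the deck.

Request:
play_rows(
  increments=[
    {"offset":[0,-1,5],"twist":0,"grip":0.7},
    {"offset":[0,-1,9],"twist":0,"grip":0.7},
    {"offset":[0,-1,12],"twist":0,"grip":0.7},
    {"offset":[0,-1,12],"twist":0,"grip":0.7},
  ],
)

```text
time: 3.38
tool_pos: [0.4483, -0.1228, 0.1902]
tool_rot: [0.0, -0.015, 1.0, -0.0]
contact_force: [-0.2, -0.4, -0.6]
gripper_width: 0.701
```

Request:
play_rows(
  increments=[
    {"offset":[0,0,1],"twist":0,"grip":0.7},
    {"offset":[0,0,2],"twist":0,"grip":0.7},
    {"offset":[0,0,2],"twist":0,"grip":0.7},
  ],
)

```text
time: 3.63
tool_pos: [0.4481, -0.1228, 0.1878]
tool_rot: [0.0, -0.015, 1.0, -0.0]
contact_force: [-0.2, -0.3, 0.3]
gripper_width: 0.703
```

Request:
play_rows(
  increments=[
    {"offset":[0,0,1],"twist":0,"grip":0.7},
    {"offset":[0,0,2],"twist":0,"grip":0.7},
    {"offset":[0,0,2],"twist":0,"grip":0.7},
  ],
)

```text
time: 3.88
tool_pos: [0.448, -0.1227, 0.1855]
tool_rot: [-0.0, -0.015, 1.0, 0.0]
contact_force: [-0.2, -0.5, -0.2]
gripper_width: 0.702
```

Request:
play_rows(
  increments=[
    {"offset":[0,0,1],"twist":0,"grip":0.7},
    {"offset":[0,0,2],"twist":0,"grip":0.7},
    {"offset":[0,0,2],"twist":0,"grip":0.7},
  ],
)

```text
time: 4.13
tool_pos: [0.4483, -0.1228, 0.1844]
tool_rot: [-0.0, -0.015, 1.0, 0.0]
contact_force: [-2.0, 0.9, 5.6]
gripper_width: 0.7
```

Deck found at TCP z ≈ 184.8. I rise 6 mm and push straight ahead.

Request:
play_rows(
  increments=[
    {"offset":[0,0,-7],"twist":0,"grip":0.7},
    {"offset":[-6,0,-7],"twist":0,"grip":0.7},
    {"offset":[-12,0,-7],"twist":0,"grip":0.7},
    {"offset":[-18,0,-7],"twist":0,"grip":0.7},
    {"offset":[-24,0,-7],"twist":0,"grip":0.7},
  ],
)

```text
time: 4.55
tool_pos: [0.4728, -0.122, 0.1907]
tool_rot: [-0.0, -0.015, 1.0, -0.0]
contact_force: [-0.9, 0.1, 1.1]
gripper_width: 0.702
```

Request:
play_rows(
  increments=[
    {"offset":[-6,0,0],"twist":0,"grip":0.7},
    {"offset":[-12,0,0],"twist":0,"grip":0.7},
    {"offset":[-18,0,0],"twist":0,"grip":0.7},
    {"offset":[-24,0,0],"twist":0,"grip":0.7},
    {"offset":[-24,0,0],"twist":0,"grip":0.7},
  ],
)

```text
time: 4.97
tool_pos: [0.4973, -0.1214, 0.1909]
tool_rot: [0.001, -0.015, 1.0, -0.0]
contact_force: [-0.1, 0.6, -0.1]
gripper_width: 0.702
```

```bash
python3 -c "
from h import *
im,c=look('top',[],'t2.png'); blobs(im,c)
im,c=look('scene',[],'s2.png'); blobs(im,c)
go(590,-118.5,191,1.598)
a=cv2.resize(im[130:350,200:460],None,fx=2.3,fy=2.3,interpolation=3);cv2.imwrite('pics/s2c.png',a)
"
```

```text
well px [385.4 165.6] bbox [ 367  148   38   36 1084] [ 645.  -246.2   12. ]
dish px [390.1 214.1] bbox [373 197  35  35 919] [ 532.  -251.6   30. ]
well px [ 60.8 200.5] bbox [   0  107  116  156 7932] [167.1 271.8  12. ]
well px [278.2 151.7] bbox [261 138  32  25 421] [653.8  94.6  12. ]
dish px [331.9 261.3] bbox [315 248  35  28 706] [ 532.4 -256.3   30. ]
t 5.0667 tcp [ 496.3 -121.2  190.5] off [-93.7  -0.   -0.5] twist 0.002 F [-0.3  0.2 -0.4] g 0.7
```

View pics/s2c.png

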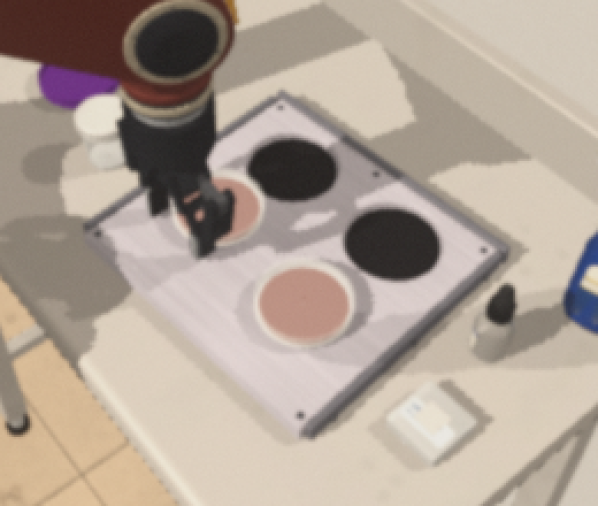

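Scene view: the fingers at crop px (205,225) hold the left dish (230,205) ahead of them, heading for the left well (293,170). Everything else is unmoved. Pushing on.

Request:
play_rows(
  increments=[
    {"offset":[-6,0,0],"twist":0,"grip":0.7},
    {"offset":[-12,0,0],"twist":0,"grip":0.7},
    {"offset":[-18,0,0],"twist":0,"grip":0.7},
    {"offset":[-24,0,0],"twist":0,"grip":0.7},
    {"offset":[-30,0,0],"twist":0,"grip":0.7},
  ],
)

```text
time: 5.48
tool_pos: [0.5268, -0.1204, 0.1908]
tool_rot: [0.0, -0.015, 1.0, -0.0]
contact_force: [0.1, -0.1, 0.1]
gripper_width: 0.702
```

Request:
play_rows(
  increments=[
    {"offset":[-6,0,0],"twist":0,"grip":0.7},
    {"offset":[-12,0,0],"twist":0,"grip":0.7},
    {"offset":[-18,0,0],"twist":0,"grip":0.7},
    {"offset":[-24,0,0],"twist":0,"grip":0.7},
    {"offset":[-30,0,0],"twist":0,"grip":0.7},
  ],
)

```text
time: 5.9
tool_pos: [0.5567, -0.1195, 0.1907]
tool_rot: [-0.0, -0.015, 1.0, 0.0]
contact_force: [-0.9, 0.7, -1.2]
gripper_width: 0.699
```

Request:
play_rows(
  increments=[
    {"offset":[-4,0,0],"twist":0,"grip":0.7},
    {"offset":[-8,0,0],"twist":0,"grip":0.7},
    {"offset":[-12,0,0],"twist":0,"grip":0.7},
    {"offset":[-16,0,0],"twist":0,"grip":0.7},
    {"offset":[-20,0,0],"twist":0,"grip":0.7},
  ],
)

```text
time: 6.32
tool_pos: [0.5764, -0.1189, 0.1907]
tool_rot: [-0.0, -0.015, 1.0, 0.0]
contact_force: [-0.6, 0.1, 0.7]
gripper_width: 0.7
```

```bash
python3 -c "
from h import *
go(590,-118.5,191,1.598)
im,c=look('wrist',[('tip_of','dish_left')],'w3.png'); blobs(im,c,1000,100000)
im2,c=look('scene',[('tip_of','dish_left')],'s3.png'); blobs(im2,c)
a=cv2.resize(im2[140:290,230:430],(560,420),interpolation=3)
cv2.imwrite('pics/c3.png',a)
"
```

```text
t 6.3167 tcp [ 576.4 -118.9  190.7] off [-13.6   0.   -0.3] twist 0.002 F [-0.6  0.1  0.7] g 0.7
wrist tip_of dish_left 0.89 [ 622.1 -114.9   15.6] px 322 318
dish px [ 54.2 165.4] bbox [    0    82   122   160 13219] [ 531.  -242.3   30. ]
scene tip_of dish_left 0.85 [ 619.1 -119.3   15.2] px 321 206
scene tip_of dish_left 0.75 [544.9 129.8   2.9] px 235 165
scene tip_of dish_left 0.52 [ 636.9 -117.8    9.2] px 327 204
well px [10.7 48.8] bbox [  0  37  32  23 385] [ 265.5 1081.5   12. ]
well px [ 60.7 199.8] bbox [   0  107  116  156 8178] [167.6 274.2  12. ]
dish px [332.  261.3] bbox [314 248  36  28 709] [ 532.3 -256.6   30. ]
```

View pics/c3.png

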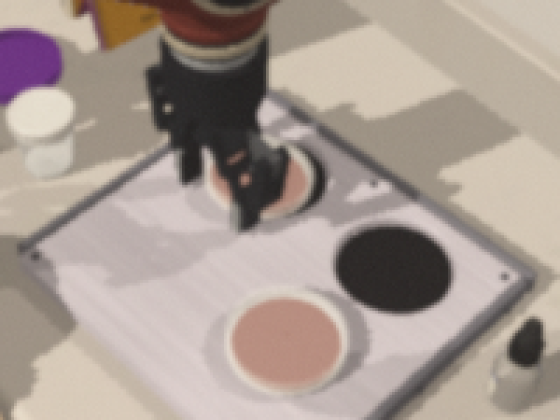

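The dish (crop px 260,180) covers all but the far crescent of the left well. About 13 mm to go.

Request:
play_rows(
  increments=[
    {"offset":[-2,0,0],"twist":0,"grip":0.7},
    {"offset":[-4,0,0],"twist":0,"grip":0.7},
    {"offset":[-6,0,0],"twist":0,"grip":0.7},
    {"offset":[-8,0,0],"twist":0,"grip":0.7},
    {"offset":[-10,0,0],"twist":0,"grip":0.7},
  ],
)

```text
time: 6.93
tool_pos: [0.5862, -0.1187, 0.1907]
tool_rot: [-0.0, -0.015, 1.0, 0.0]
contact_force: [-0.3, -0.7, 0.7]
gripper_width: 0.699
```

Request:
play_rows(
  increments=[
    {"offset":[-1,0,0],"twist":0,"grip":0.7},
    {"offset":[-2,0,0],"twist":0,"grip":0.7},
    {"offset":[-3,0,0],"twist":0,"grip":0.7},
    {"offset":[-3,0,0],"twist":0,"grip":0.7},
  ],
)

```text
time: 7.27
tool_pos: [0.5893, -0.1186, 0.1908]
tool_rot: [0.0, -0.015, 1.0, -0.0]
contact_force: [-0.4, -0.6, -0.5]
gripper_width: 0.7
```

```bash
python3 -c "
from h import *
go(590,-118.5,191,1.598)
im,c=look('wrist',[('tip_of','dish_left')],'w4.png')
im2,c=look('scene',[('tip_of','dish_left')],'s4.png')
a=cv2.resize(im2[140:290,230:430],(560,420),interpolation=3)
cv2.imwrite('pics/c4.png',np.vstack([a[40:260],cv2.resize(im,(560,350))]))
"
```

```text
t 7.2667 tcp [ 589.3 -118.6  190.8] off [-0.7  0.1 -0.2] twist 0.002 F [-0.4 -0.6 -0.5] g 0.7
wrist tip_of dish_left 0.97 [ 630.6 -115.3    9.6] px 321 307
scene tip_of dish_left 0.67 [ 631.7 -123.2   11.6] px 327 205
```

View pics/c4.png

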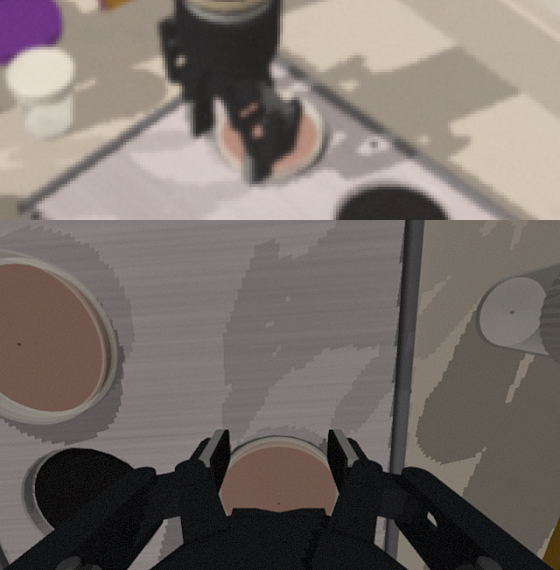

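The dish appears dropped: no gap or shadow, and the network z is about 10 mm. I retreat, rise and move behind the right dish.

Request:
play_rows(
  increments=[
    {"offset":[10,0,0],"twist":0,"grip":0.7},
    {"offset":[20,0,-10],"twist":0,"grip":0.7},
    {"offset":[40,0,-45],"twist":0,"grip":0.7},
    {"offset":[70,0,-70],"twist":0,"grip":0.7},
    {"offset":[105,15,-70],"twist":0,"grip":0.7},
  ],
)

```text
time: 7.88
tool_pos: [0.4851, -0.1086, 0.2669]
tool_rot: [0.005, -0.014, 1.0, -0.003]
contact_force: [0.5, -0.4, 1.8]
gripper_width: 0.703
```

```bash
python3 -c "
from h import *
go(474,-256,210,1.622)"
```

```text
t 7.8833 tcp [ 485.1 -108.6  266.9] off [  15.8 -146.7   57.5] twist -0.023 F [ 0.5 -0.4  1.8] g 0.7
```

Request:
play_rows(
  increments=[
    {"offset":[6,-36,0],"twist":-0.01,"grip":0.7},
    {"offset":[12,-72,0],"twist":-0.022,"grip":0.7},
    {"offset":[16,-110,0],"twist":-0.022,"grip":0.7},
    {"offset":[16,-144,0],"twist":-0.022,"grip":0.7},
    {"offset":[16,-147,0],"twist":-0.022,"grip":0.7},
  ],
)

```text
time: 8.3
tool_pos: [0.4711, -0.2581, 0.2616]
tool_rot: [0.001, -0.023, 1.0, -0.002]
contact_force: [-0.8, -0.5, 0.1]
gripper_width: 0.7
```

```bash
python3 -c "
from h import *
im,c=look('top',[('tip_of','dish_left')],'t5.png'); blobs(im,c)
im2,c2=look('scene',[('tip_of','dish_left')],'s5.png'); blobs(im2,c2)
im3,c3=look('wrist',[('tip_of','dish_left')],'w5.png'); blobs(im3,c3,1000,100000)
go(474,-256,203,1.622)
cv2.imwrite('pics/c5.png',np.hstack([cv2.resize(im2[150:290,250:410],(400,350),interpolation=3),cv2.resize(im3,(400,350))]))
"
```

```text
well px [385.6 165.4] bbox [ 367  147   38   37 1098] [ 645.5 -246.6   12. ]
well px [424.2 261.1] bbox [ 385  218   84  103 1338] [ 429.3 -326.8   12. ]
well px [303.8 343.7] bbox [ 245  224  144  176 5802] [253.3 -61.2  12. ]
dish px [328.5 171.3] bbox [312 155  34  33 887] [ 628.6 -116.4   30. ]
dish px [423.3 233.3] bbox [ 398  211   55   40 1094] [ 489.4 -323.2   30. ]
dish px [419.7 316.2] bbox [402 264  56  74 331] [ 312.5 -309.6   30. ]
scene tip_of dish_left 0.81 [ 633.4 -120.1   10.7] px 326 204
scene tip_of dish_left 0.54 [543.1 132.9   1.5] px 233 166
well px [ 63.2 199.6] bbox [   2  107  114  156 7359] [172.3 271.4  12. ]
dish px [ 35.4 335.6] bbox [   0  276   83  113 5156] [ 25.6 -50.2  30. ]
wrist tip_of dish_left 0.57 [ 632.3 -119.2    7.7] px 444 371
wrist tip_of dish_left 0.28 [508.7  18.4   5.4] px 622 263
dish px [314.4 283.6] bbox [ 268  244   93   80 4927] [ 527.4 -252.2   30. ]
dish px [454.9 373.9] bbox [ 428  349   56   51 1246] [ 611.9 -123.    30. ]
t 8.6 tcp [ 471.8 -252.8  260.3] off [-2.  -3.4 57.3] twist 0.001 F [-0.2 -0.2  0.7] g 0.7
```

View pics/c5.png

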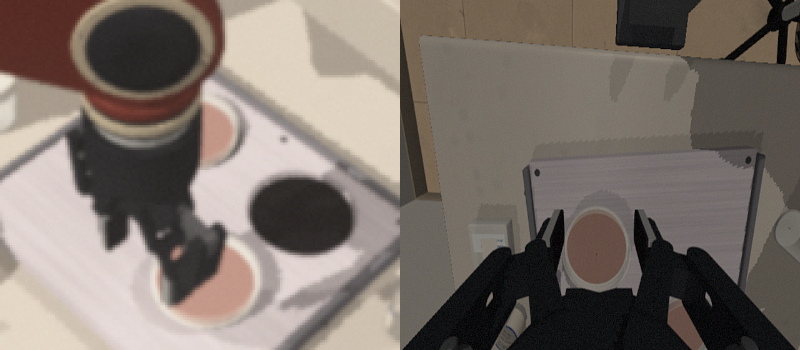

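Scene (left half): the left dish sits in its well at crop (218,132) with an even rim. Wrist (right half): the right dish at crop (597,248) is centred between the fingertips (557,225) and (642,225). Descending.

Request:
play_rows(
  increments=[
    {"offset":[-2,-1,25],"twist":0,"grip":0.7},
    {"offset":[-2,-2,45],"twist":0,"grip":0.7},
    {"offset":[-2,-2,58],"twist":0,"grip":0.7},
    {"offset":[-2,-2,66],"twist":0,"grip":0.7},
    {"offset":[-2,-2,69],"twist":0,"grip":0.7},
  ],
)

```text
time: 9.02
tool_pos: [0.4736, -0.2549, 0.19]
tool_rot: [-0.001, -0.026, 1.0, 0.001]
contact_force: [0.0, 0.1, -0.4]
gripper_width: 0.702
```

Request:
play_rows(
  increments=[
    {"offset":[0,0,0],"twist":0,"grip":0.7},
    {"offset":[-6,0,0],"twist":0,"grip":0.7},
    {"offset":[-12,0,0],"twist":0,"grip":0.7},
    {"offset":[-18,0,0],"twist":0,"grip":0.7},
    {"offset":[-24,0,0],"twist":0,"grip":0.7},
  ],
)

```text
time: 9.43
tool_pos: [0.4992, -0.255, 0.1927]
tool_rot: [0.001, -0.026, 1.0, -0.001]
contact_force: [-1.7, 0.3, 0.2]
gripper_width: 0.699
```

```bash
python3 -c "
from h import *
im3,c3=look('wrist',[('tip_of','dish_left')],'w6.png')
go(603,-249,191,1.622)
"
```

```text
t 9.5333 tcp [ 499.3 -254.9  192.5] off [-103.8    0.5    1.7] twist 0.001 F [0.1 0.6 0.4] g 0.7
```

Request:
play_rows(
  increments=[
    {"offset":[-6,0,2],"twist":0,"grip":0.7},
    {"offset":[-12,0,2],"twist":0,"grip":0.7},
    {"offset":[-18,0,2],"twist":0,"grip":0.7},
    {"offset":[-24,0,2],"twist":0,"grip":0.7},
    {"offset":[-30,0,2],"twist":0,"grip":0.7},
  ],
)

```text
time: 9.95
tool_pos: [0.5287, -0.2531, 0.1896]
tool_rot: [0.0, -0.026, 1.0, 0.0]
contact_force: [-1.3, 0.5, 0.2]
gripper_width: 0.701
```

Request:
play_rows(
  increments=[
    {"offset":[-6,0,0],"twist":0,"grip":0.7},
    {"offset":[-12,0,0],"twist":0,"grip":0.7},
    {"offset":[-18,0,0],"twist":0,"grip":0.7},
    {"offset":[-24,0,0],"twist":0,"grip":0.7},
    {"offset":[-30,0,0],"twist":0,"grip":0.7},
  ],
)

```text
time: 10.37
tool_pos: [0.5586, -0.2516, 0.1897]
tool_rot: [-0.0, -0.026, 1.0, -0.0]
contact_force: [0.1, 1.1, -0.0]
gripper_width: 0.706
```

Request:
play_rows(
  increments=[
    {"offset":[-5,0,0],"twist":0,"grip":0.7},
    {"offset":[-10,0,0],"twist":0,"grip":0.7},
    {"offset":[-15,0,0],"twist":0,"grip":0.7},
    {"offset":[-20,0,0],"twist":0,"grip":0.7},
    {"offset":[-25,0,0],"twist":0,"grip":0.7},
  ],
)

```text
time: 10.78
tool_pos: [0.5834, -0.2503, 0.1897]
tool_rot: [-0.0, -0.026, 1.0, 0.0]
contact_force: [-0.4, 0.3, 0.5]
gripper_width: 0.701
```

```bash
python3 -c "
from h import *
im3,c3=look('wrist',[('tip_of','dish_right')],'w7.png')
im2,c2=look('scene',[('tip_of','dish_right')],'s7.png')
go(603,-249,191,1.622)
"
```

```text
wrist tip_of dish_right 0.61 [ 625.7 -245.8   16.3] px 321 315
t 10.9833 tcp [ 583.  -250.3  189.7] off [-20.    0.3  -1.3] twist 0.0 F [-0.9 -0.3  0.2] g 0.71
```

Request:
play_rows(
  increments=[
    {"offset":[-3,0,-1],"twist":0,"grip":0.7},
    {"offset":[-6,0,-1],"twist":0,"grip":0.7},
    {"offset":[-9,0,-1],"twist":0,"grip":0.7},
    {"offset":[-12,0,-1],"twist":0,"grip":0.7},
    {"offset":[-14,0,-1],"twist":0,"grip":0.7},
  ],
)

```text
time: 11.4
tool_pos: [0.5973, -0.2497, 0.1908]
tool_rot: [0.0, -0.026, 1.0, -0.0]
contact_force: [-0.2, 0.6, 0.5]
gripper_width: 0.7
```

Request:
play_rows(
  increments=[
    {"offset":[-1,0,0],"twist":0,"grip":0.7},
    {"offset":[-2,0,0],"twist":0,"grip":0.7},
    {"offset":[-3,0,0],"twist":0,"grip":0.7},
    {"offset":[-4,0,0],"twist":0,"grip":0.7},
    {"offset":[-4,0,0],"twist":0,"grip":0.7},
  ],
)

```text
time: 11.82
tool_pos: [0.601, -0.2495, 0.1907]
tool_rot: [0.0, -0.026, 1.0, -0.0]
contact_force: [-0.4, 0.7, -0.2]
gripper_width: 0.702
```

```bash
python3 -c "
from h import *
im3,c3=look('wrist',[('tip_of','dish_right')],'w8.png')
im2,c2=look('scene',[('tip_of','dish_right')],'s8.png')
go(603,-249,191,1.622)
cv2.imwrite('pics/c8.png',np.hstack([cv2.resize(im2[150:290,270:430],(400,350),interpolation=3),cv2.resize(im3,(400,350))]))
"
```

```text
wrist tip_of dish_right 0.72 [ 638.1 -246.7    8.6] px 319 300
scene tip_of dish_right 0.59 [ 644.8 -246.2   13.9] px 369 235
t 12.0167 tcp [ 600.9 -249.5  190.7] off [-2.1  0.4 -0.3] twist -0.0 F [-0.6  0.3  0. ] g 0.7
```

View pics/c8.png

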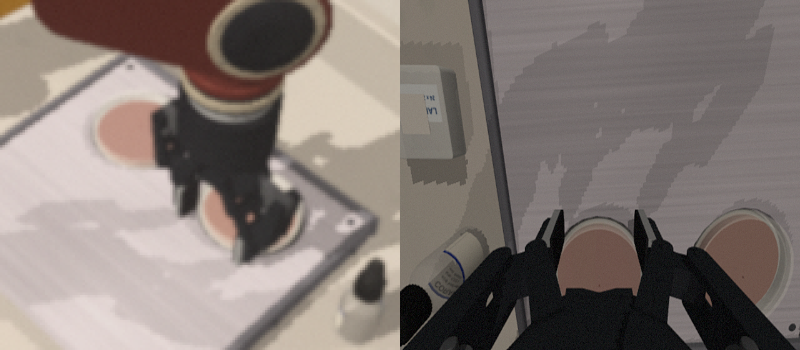

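It looks seated: the dish at wrist crop (600,255) has the same rim look as the left one at (743,265). I back off, rise and check.

Request:
play_rows(
  increments=[
    {"offset":[10,0,0],"twist":0,"grip":0.7},
    {"offset":[20,0,-10],"twist":0,"grip":0.7},
    {"offset":[45,0,-45],"twist":0,"grip":0.7},
    {"offset":[80,0,-80],"twist":0,"grip":0.7},
    {"offset":[115,0,-110],"twist":0,"grip":0.7},
  ],
)

```text
time: 12.43
tool_pos: [0.4949, -0.2547, 0.2927]
tool_rot: [-0.0, -0.026, 1.0, 0.0]
contact_force: [-0.4, -0.8, 1.1]
gripper_width: 0.702
```

Request:
play_rows(
  increments=[
    {"offset":[30,0,-25],"twist":0,"grip":0.7},
    {"offset":[60,0,-50],"twist":0,"grip":0.7},
    {"offset":[80,0,-75],"twist":0,"grip":0.7},
    {"offset":[80,0,-75],"twist":0,"grip":0.7},
    {"offset":[80,0,-75],"twist":0,"grip":0.7},
  ],
)

```text
time: 12.85
tool_pos: [0.4154, -0.2591, 0.3688]
tool_rot: [0.002, -0.025, 1.0, -0.002]
contact_force: [-0.7, -0.5, 0.3]
gripper_width: 0.697
```

```bash
python3 -c "
from h import *
im,c=look('top',[('tip_of','dish_right')],'t9.png'); blobs(im,c,zd=.024)
im2,c2=look('scene',[('tip_of','dish_right'),('tip_of','cup'),('tip_of','dropper'),('tip_of','coverslips')],'s9.png'); blobs(im2,c2,zd=.024)
go(603,-249,191,1.622)
cv2.imwrite('pics/c9.png',np.hstack([cv2.resize(im2[150:290,270:430],(400,350),interpolation=3),cv2.resize(im[130:260,260:420],(400,350),interpolation=3)]))
"
```

```text
top tip_of dish_right 0.78 [ 640.9 -248.3   11.1] px 386 167
well px [441.1 311.9] bbox [ 355  216  148  171 2237] [ 319.7 -359.8   12. ]
well px [408.1 236.6] bbox [395 220  30  36 318] [ 483.6 -292.8   12. ]
well px [306.8 355.2] bbox [ 244  250  163  150 6502] [229.4 -67.7  12. ]
dish px [385.8 165.9] bbox [369 150  34  33 885] [ 641.8 -245.4   24. ]
dish px [328.5 171.3] bbox [312 155  34  33 888] [ 629.8 -116.5   24. ]
dish px [445.5 275.5] bbox [ 416  249   61   51 1333] [ 398.1 -369.5   24. ]
dish px [428. 375.] bbox [404 311  79  87 348] [ 190.7 -324.2   24. ]
scene tip_of dish_right 0.74 [ 639.  -118.1    8. ] px 328 204
scene tip_of dish_right 0.58 [ 646.3 -245.5   16.3] px 369 234
scene tip_of cup 0.63 [514.2  19.6   1.1] px 249 197
scene tip_of dropper 0.6 [ 6.417e+02 -3.767e+02 -6.000e-01] px 413 281
scene tip_of coverslips 0.6 [ 545.3 -398.6    0.8] px 386 316
well px [ 65.  199.5] bbox [   3  107  113  156 7299] [175.6 269.1  12. ]
well px [287.2 187.3] bbox [268 168  34  37 578] [596.1 -21.3  12. ]
dish px [ 24.1 149.5] bbox [   0  118   56   73 2441] [153.2 494.8  24. ]
dish px [369.7 234. ] bbox [353 222  34  25 665] [ 641.9 -250.4   24. ]
dish px [ 41.4 340.7] bbox [   0  280   83  109 3180] [ 29.7 -62.   24. ]
t 13.2 tcp [ 416.6 -258.7  365.2] off [-187.    -0.3  173.8] twist 0.001 F [ 0.2 -0.6 -0.3] g 0.7
```

View pics/c9.png

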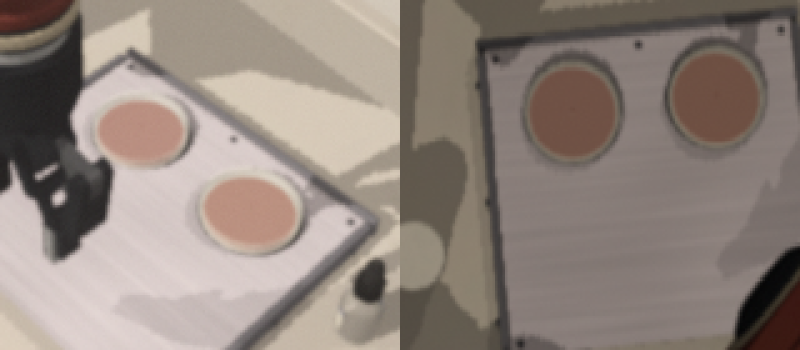

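Both wells are filled in both views. Right dish: the scene and top estimates agree when z = 24 mm is assumed, as they should if it is seated. A shadow lies beside it, so I move the hand aside and take one enlarged check.

Request:
play_rows(
  increments=[
    {"offset":[10,30,-10],"twist":0,"grip":0.7},
    {"offset":[10,60,-20],"twist":0,"grip":0.7},
    {"offset":[10,90,-30],"twist":0,"grip":0.7},
    {"offset":[10,120,-40],"twist":0,"grip":0.7},
    {"offset":[10,150,-50],"twist":0,"grip":0.7},
  ],
)

```text
time: 13.62
tool_pos: [0.3986, -0.1083, 0.4165]
tool_rot: [-0.001, -0.025, 1.0, 0.0]
contact_force: [0.5, 0.2, -0.3]
gripper_width: 0.7
```

Request:
play_rows(
  increments=[
    {"offset":[0,40,0],"twist":0,"grip":0.7},
    {"offset":[0,80,0],"twist":0,"grip":0.7},
    {"offset":[0,120,0],"twist":0,"grip":0.7},
    {"offset":[0,150,0],"twist":0,"grip":0.7},
    {"offset":[0,150,0],"twist":0,"grip":0.7},
  ],
)

```text
time: 14.03
tool_pos: [0.3905, 0.0442, 0.4163]
tool_rot: [-0.0, -0.029, 1.0, 0.001]
contact_force: [-0.7, -0.5, -0.5]
gripper_width: 0.702
```

```bash
python3 -c "
from h import *
im,c=look('top',[],'t10.png'); blobs(im,c,zd=.024)
im2,c2=look('scene',[('tip_of','dish_right')],'s10.png'); blobs(im2,c2,zd=.024)
go(603,-249,191,1.622)
cv2.imwrite('pics/c10.png',np.vstack([cv2.resize(im2[180:260,290:410],(450,300),interpolation=2),cv2.resize(im[140:200,300:420],(600,300),interpolation=2)[:,75:525]]))
"
```

```text
well px [ 61.8 353.2] bbox [    0   297   131   103 11184] [234.2 462.4  12. ]
dish px [385.8 165.9] bbox [369 150  34  33 884] [ 641.8 -245.4   24. ]
dish px [328.5 171.3] bbox [312 155  34  33 887] [ 629.9 -116.4   24. ]
dish px [205.8 323.4] bbox [ 152  288   83  112 2887] [297.6 149.4  24. ]
scene tip_of dish_right 0.84 [ 645.2 -246.7   10.5] px 369 236
well px [ 57.1 195.1] bbox [   0  107  116  156 9369] [165.9 294.7  12. ]
dish px [ 44.  340.2] bbox [   0  277   81  113 3316] [ 33.5 -63.9  24. ]
t 14.1833 tcp [391.2  40.3 416.3] off [-196.6 -299.9  225.3] twist 0.001 F [ 0.8  0.5 -0.7] g 0.7
```

View pics/c10.png

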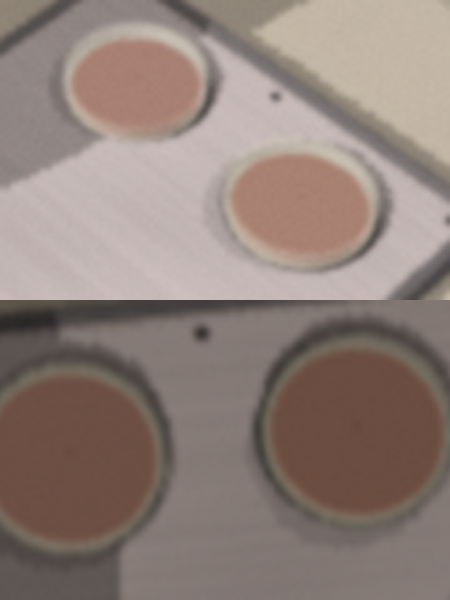

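Both dishes look flat and concentric with their wells (scene crop (137,88) and (302,208)), but a hang-up of 2–3 mm on the near lip can't be ruled out. I will touch the near part of each lid from above: the contact height shows the seating, and the press settles it.

```bash
python3 -c "
from h import *
go(620,-248,250,1.622)"
```

```text
t 14.1833 tcp [391.2  40.3 416.3] off [-213.6 -299.8  166.3] twist 0.001 F [ 0.8  0.5 -0.7] g 0.7
```

Request:
play_rows(
  increments=[
    {"offset":[-26,-40,22],"twist":0,"grip":0.7},
    {"offset":[-52,-80,44],"twist":0,"grip":0.7},
    {"offset":[-78,-120,66],"twist":0,"grip":0.7},
    {"offset":[-104,-160,88],"twist":0,"grip":0.7},
    {"offset":[-130,-200,110],"twist":0,"grip":0.7},
  ],
)

```text
time: 14.6
tool_pos: [0.5026, -0.1167, 0.3283]
tool_rot: [-0.0, -0.024, 1.0, -0.0]
contact_force: [0.7, 0.4, 1.2]
gripper_width: 0.703
```

Request:
play_rows(
  increments=[
    {"offset":[-20,-30,15],"twist":0,"grip":0.7},
    {"offset":[-40,-60,30],"twist":0,"grip":0.7},
    {"offset":[-60,-80,45],"twist":0,"grip":0.7},
    {"offset":[-80,-95,55],"twist":0,"grip":0.7},
    {"offset":[-80,-95,55],"twist":0,"grip":0.7},
  ],
)

```text
time: 15.02
tool_pos: [0.5875, -0.2085, 0.2702]
tool_rot: [-0.002, -0.023, 1.0, 0.001]
contact_force: [-1.3, 0.1, 0.3]
gripper_width: 0.695
```

```bash
python3 -c "
from h import *
go(620,-248,250,1.622)"
```

```text
t 15.0167 tcp [ 587.5 -208.5  270.2] off [-30.7 -41.   20. ] twist -0.005 F [-1.3  0.1  0.3] g 0.7
```

Request:
play_rows(
  increments=[
    {"offset":[-15,-20,10],"twist":0,"grip":0.7},
    {"offset":[-30,-40,25],"twist":0,"grip":0.7},
    {"offset":[-30,-40,45],"twist":0,"grip":0.7},
    {"offset":[-30,-40,60],"twist":0,"grip":0.7},
    {"offset":[-30,-40,60],"twist":0,"grip":0.7},
  ],
)

```text
time: 15.43
tool_pos: [0.6164, -0.2426, 0.2096]
tool_rot: [-0.004, -0.025, 1.0, 0.002]
contact_force: [-0.4, 1.1, -0.8]
gripper_width: 0.705
```

```bash
python3 -c "
from h import *
go(620,-248,200,1.622)"
```

```text
t 15.4333 tcp [ 616.4 -242.6  209.6] off [-3.3 -5.7  9.5] twist -0.002 F [-0.4  1.1 -0.8] g 0.7
```

Request:
play_rows(
  increments=[
    {"offset":[-3,-5,4],"twist":0,"grip":0.7},
    {"offset":[-3,-5,8],"twist":0,"grip":0.7},
    {"offset":[-3,-5,11],"twist":0,"grip":0.7},
    {"offset":[-3,-5,11],"twist":0,"grip":0.7},
    {"offset":[-3,-5,11],"twist":0,"grip":0.7},
  ],
)

```text
time: 15.85
tool_pos: [0.6222, -0.2468, 0.2042]
tool_rot: [0.0, -0.026, 1.0, -0.0]
contact_force: [-0.1, -0.4, -0.0]
gripper_width: 0.704
```

Request:
play_rows(
  increments=[
    {"offset":[0,0,1],"twist":0,"grip":0.7},
    {"offset":[0,0,2],"twist":0,"grip":0.7},
    {"offset":[0,0,2],"twist":0,"grip":0.7},
  ],
)

```text
time: 16.1
tool_pos: [0.6221, -0.2468, 0.2016]
tool_rot: [0.0, -0.026, 1.0, -0.0]
contact_force: [-0.1, -0.1, 0.5]
gripper_width: 0.696
```

Request:
play_rows(
  increments=[
    {"offset":[0,0,1],"twist":0,"grip":0.7},
    {"offset":[0,0,2],"twist":0,"grip":0.7},
    {"offset":[0,0,3],"twist":0,"grip":0.7},
    {"offset":[0,0,4],"twist":0,"grip":0.7},
    {"offset":[0,0,4],"twist":0,"grip":0.7},
  ],
)

```text
time: 16.52
tool_pos: [0.622, -0.2469, 0.1971]
tool_rot: [-0.0, -0.026, 1.0, 0.0]
contact_force: [-0.5, -0.3, -0.8]
gripper_width: 0.701
```

Request:
play_rows(
  increments=[
    {"offset":[0,0,1],"twist":0,"grip":0.7},
    {"offset":[0,0,2],"twist":0,"grip":0.7},
    {"offset":[0,0,2],"twist":0,"grip":0.7},
  ],
)

```text
time: 16.77
tool_pos: [0.622, -0.247, 0.1952]
tool_rot: [-0.0, -0.026, 1.0, 0.0]
contact_force: [-0.3, -0.4, -0.2]
gripper_width: 0.699
```

Request:
play_rows(
  increments=[
    {"offset":[0,0,1],"twist":0,"grip":0.7},
    {"offset":[0,0,2],"twist":0,"grip":0.7},
    {"offset":[0,0,2],"twist":0,"grip":0.7},
  ],
)

```text
time: 17.02
tool_pos: [0.622, -0.247, 0.1932]
tool_rot: [-0.0, -0.026, 1.0, 0.0]
contact_force: [-0.3, 0.1, 0.1]
gripper_width: 0.696
```

No contact by 193.2, and a seated lid is expected at 192.8. One more gentle step.

Request:
play_rows(
  increments=[
    {"offset":[0,0,0.5],"twist":0,"grip":0.7},
    {"offset":[0,0,1],"twist":0,"grip":0.7},
    {"offset":[0,0,1],"twist":0,"grip":0.7},
  ],
)

```text
time: 17.27
tool_pos: [0.6221, -0.247, 0.1925]
tool_rot: [0.0, -0.026, 1.0, -0.0]
contact_force: [-0.4, 0.1, -0.6]
gripper_width: 0.705
```

Request:
play_rows(
  increments=[
    {"offset":[0,0,0.5],"twist":0,"grip":0.7},
    {"offset":[0,0,0.5],"twist":0,"grip":0.7},
  ],
)

```text
time: 17.43
tool_pos: [0.6222, -0.247, 0.1925]
tool_rot: [0.0, -0.026, 1.0, -0.0]
contact_force: [-0.7, 0.1, 3.3]
gripper_width: 0.7
```

Contact came at TCP 192.5 mm, which puts the lid top 7.7 mm above the deck: the right dish is seated. Now the same check on the left one.

Request:
play_rows(
  increments=[
    {"offset":[0,0,-20],"twist":0,"grip":0.7},
    {"offset":[2,25,-40],"twist":0,"grip":0.7},
    {"offset":[6,60,-40],"twist":0,"grip":0.7},
    {"offset":[6,95,-40],"twist":0,"grip":0.7},
    {"offset":[6,129,-35],"twist":0,"grip":0.7},
  ],
)

```text
time: 17.85
tool_pos: [0.6097, -0.1176, 0.2287]
tool_rot: [0.002, -0.025, 1.0, -0.0]
contact_force: [0.7, -0.1, 0.6]
gripper_width: 0.703
```

Request:
play_rows(
  increments=[
    {"offset":[0,0,5],"twist":0,"grip":0.7},
    {"offset":[0,0,15],"twist":0,"grip":0.7},
    {"offset":[0,0,20],"twist":0,"grip":0.7},
    {"offset":[0,0,20],"twist":0,"grip":0.7},
  ],
)

```text
time: 18.18
tool_pos: [0.6088, -0.1192, 0.2048]
tool_rot: [-0.002, -0.025, 1.0, 0.0]
contact_force: [0.6, -0.5, -0.3]
gripper_width: 0.699
```

```bash
python3 -c "
from h import *
go(609,-117,195,1.622)"
```

```text
t 18.1833 tcp [ 608.8 -119.2  204.8] off [-0.4  2.2  9.8] twist -0.001 F [ 0.6 -0.5 -0.3] g 0.7
```

Request:
play_rows(
  increments=[
    {"offset":[0,0,3],"twist":0,"grip":0.7},
    {"offset":[0,0,6],"twist":0,"grip":0.7},
    {"offset":[0,0,8],"twist":0,"grip":0.7},
    {"offset":[0,0,8],"twist":0,"grip":0.7},
    {"offset":[0,0,8],"twist":0,"grip":0.7},
  ],
)

```text
time: 18.6
tool_pos: [0.6095, -0.1188, 0.1989]
tool_rot: [-0.0, -0.025, 1.0, 0.0]
contact_force: [-0.2, -0.2, -0.1]
gripper_width: 0.699
```

Request:
play_rows(
  increments=[
    {"offset":[0,0,1],"twist":0,"grip":0.7},
    {"offset":[0,0,2],"twist":0,"grip":0.7},
    {"offset":[0,0,2],"twist":0,"grip":0.7},
  ],
)

```text
time: 18.85
tool_pos: [0.6095, -0.1184, 0.197]
tool_rot: [0.0, -0.026, 1.0, 0.0]
contact_force: [0.1, 0.3, -0.2]
gripper_width: 0.703
```

Request:
play_rows(
  increments=[
    {"offset":[0,0,0.5],"twist":0,"grip":0.7},
    {"offset":[0,0,1],"twist":0,"grip":0.7},
    {"offset":[0,0,1],"twist":0,"grip":0.7},
  ],
)

```text
time: 19.1
tool_pos: [0.6095, -0.1184, 0.1959]
tool_rot: [-0.0, -0.026, 1.0, 0.0]
contact_force: [-0.1, 0.2, -0.1]
gripper_width: 0.703
```

Request:
play_rows(
  increments=[
    {"offset":[0,0,0.7],"twist":0,"grip":0.7},
    {"offset":[0,0,1.4],"twist":0,"grip":0.7},
    {"offset":[0,0,2],"twist":0,"grip":0.7},
    {"offset":[0,0,2],"twist":0,"grip":0.7},
  ],
)

```text
time: 19.43
tool_pos: [0.6094, -0.1184, 0.1938]
tool_rot: [-0.0, -0.026, 1.0, 0.0]
contact_force: [-0.5, 0.3, 0.1]
gripper_width: 0.698
```

Request:
play_rows(
  increments=[
    {"offset":[0,0,0.5],"twist":0,"grip":0.7},
    {"offset":[0,0,1],"twist":0,"grip":0.7},
    {"offset":[0,0,1],"twist":0,"grip":0.7},
  ],
)

```text
time: 19.68
tool_pos: [0.6095, -0.1185, 0.1929]
tool_rot: [-0.0, -0.026, 1.0, 0.0]
contact_force: [-0.1, -0.9, 0.5]
gripper_width: 0.695
```

Request:
play_rows(
  increments=[
    {"offset":[0,0,0.7],"twist":0,"grip":0.7},
    {"offset":[0,0,0.7],"twist":0,"grip":0.7},
  ],
)

```text
time: 19.85
tool_pos: [0.6096, -0.1185, 0.1924]
tool_rot: [0.0, -0.026, 1.0, -0.0]
contact_force: [0.2, -0.2, -0.0]
gripper_width: 0.699
```

There is no lid above 192.4, so the left dish is seated too. Lifting clear and handing in after a last measurement.

Request:
play_rows(
  increments=[
    {"offset":[0,0,-20],"twist":0,"grip":0.7},
    {"offset":[0,0,-50],"twist":0,"grip":0.7},
    {"offset":[25,0,-85],"twist":0,"grip":0.7},
    {"offset":[55,0,-110],"twist":0,"grip":0.7},
    {"offset":[90,0,-120],"twist":0,"grip":0.7},
  ],
)

```text
time: 20.27
tool_pos: [0.5205, -0.1235, 0.3175]
tool_rot: [0.004, -0.026, 1.0, -0.002]
contact_force: [-0.0, -0.7, 1.7]
gripper_width: 0.701
```

Request:
play_rows(
  increments=[
    {"offset":[35,0,-15],"twist":0,"grip":0.7},
    {"offset":[70,0,-30],"twist":0,"grip":0.7},
    {"offset":[100,0,-45],"twist":0,"grip":0.7},
    {"offset":[100,0,-45],"twist":0,"grip":0.7},
    {"offset":[100,0,-45],"twist":0,"grip":0.7},
  ],
)

```text
time: 20.68
tool_pos: [0.419, -0.1283, 0.3588]
tool_rot: [0.002, -0.025, 1.0, -0.001]
contact_force: [-0.5, -0.1, 0.5]
gripper_width: 0.696
```

```bash
python3 -c "
from h import *
im,c=look('top',[('tip_of','dish_right'),('tip_of','cup'),('tip_of','dropper'),('tip_of','coverslips')],'t11.png'); blobs(im,c,zd=.024)
s=manip.state();print(s['tool_pos'],s['contact_force'],abs(s['joint_vel']).max(),s['time'])
print(manip.job_done())"
```

```text
top tip_of dish_right 0.61 [ 640.4 -249.8   12. ] px 387 168
top tip_of dropper 0.51 [ 633.6 -374.7    2.1] px 441 171
top tip_of coverslips 0.81 [ 545.3 -395.8   -6.1] px 451 210
top tip_of coverslips 0.6 [ 591.6 -187.3    1.2] px 360 190
well px [331.8 305. ] bbox [ 262  219  133  169 2638] [ 334.9 -122.1   12. ]
well px [253.2 377.8] bbox [236 357  34  43 749] [182.9  47.1  12. ]
dish px [385.8 165.9] bbox [369 150  34  33 892] [ 641.8 -245.3   24. ]
dish px [328.5 171.3] bbox [312 155  34  33 889] [ 629.9 -116.3   24. ]
[ 0.42036446 -0.12813689  0.35621574] [ 0.02400539  0.51442714 -0.03341814] 0.002981738125160057 20.9333
the job is handed in; nothing more can be done
None
```

I pushed both dishes along the apron with the half-open fingertips until each dropped into its own well. The job was handed in at about 21 s, with the hand raised clear and no contact force. No verdict was reported.

**Right dish:** touching the near side of its lid from above made contact with the lid top about 8 mm above the deck, as it should be when seated.

**Left dish:** the same touch went down to that height without any clear contact, so the dish isn't sitting high. That makes it a weaker confirmation than on the right.

**Position:** the top camera puts both dishes about 3–4 mm nearer the robot than my estimate of the well centres. That is within the 7 mm limit, and roughly what the play in the wells plus camera error would give.

**Other items:** the dropper bottle and the cover slip box measured where they started. The final top-camera check did not detect the cup. An earlier scene-camera check, after both pushes, had it within about 5 mm of its start position, close to the measuring error.

**Disagreement:** the networks' height readings for the dishes varied between 8 and 16 mm during the checks, so I relied on the touch test for seating.

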